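# Load grinding balls and hold the gate open

### The arm

A 6-joint arm with a two-finger parallel gripper is mounted at the origin on the work surface. World frame = base frame: x ahead of the robot, y to its left, z up, the work surface at z = 0. Lengths are in mm, angles in rad, forces in N, time in s.
With the tool pointing down it reaches from about 325 to 775 mm from the base axis. Payload 9.3 kg.
Tool frame: the origin (TCP) lies at the very end of the fingers, on their centre line; the grasp point (between the pads) lies 19 mm behind it; z points along the fingers, y is the direction in which the jaws open and shut (so a half turn about z gives the same grasp; the last joint's range is limited). The gripper opens to 85 mm and grips with 20 to 120 N. Pads are 22 mm wide; open, the fingers measure 114 mm over their backs; the gripper's body (76 mm by 85 mm) begins 54 mm behind the grasp point. The pads swing forward as they close: fully open they stand 13 mm farther back than shut.
Start: joints at [0.965, 0.259, 0.021, 1.334, 0, 1.418], TCP at [240.617, 494.57, 231.279] pointing down, gripper open.
Joint ranges: [-3.04, 3.04], [-0.91, 1.82], [-1.04, 1.36], [-1.92, 1.95], [-1.52, 1.45], [-3.14, 3.14]. Speed limits (rad/s): [2.22, 2.22, 2.79, 3.14, 3.14, 3.14].

### API

Orientations are given as a unit quaternion [w, x, y, z].
In Python, from bench import * gives the robot as it stands. The module is installed in compiled form; this text tells all that it offers.
- The arm moves only by the tool jog_arm, never from a script. Its argument "steps" is a list of rows, each a list of 7 numbers: the shift along the tool's x, y, z in units of 40 mm (1.0 is 40 mm), then the turn, a rotation vector about the tool's x, y, z in units of 5 degrees (1.0 is 5 degrees), then the opening, from 0 (shut) to 1 (fully open). A call has 1 to 12 rows; each row is the pose to reach, as a shift and turn from the pose commanded when the call began, along the tool's axes at that moment; what a row does not reach only later rows make up. A row lasts 1/12 s, in which the tool goes at most 41.7 mm and 7.16 degrees, less where a joint would pass 70% of its speed; a pose out of reach is approached as far as the arm can. A call with a gripper value outside its range is refused whole. The fingers move at their own pace and stop on an object; "squeeze" is the grip in N (left out, the last holds). Time passes only in rows, so rows that repeat a pose let the fingers close. It gives the time, the measured TCP pose, the force and the opening at its end, in the units of the state.
- observe(): the state, without advancing time (a new reading comes with each control period).
- snapshot(name): name is "scene" or "top"; returns the picture (384x512x3 uint8, blue, green, red); there is no depth.
- camera_info(name): a dict with "fx", "fy", "cx", "cy" (pixels), "D" ([k1, k2, p1, p2, k3] as OpenCV has them; the pictures are not rectified), "rvec" (rotation vector, rad) and "tvec" (3), from world to camera coordinates, as OpenCV has them. Camera axes: x right, y down, z forward; pixel columns grow to the right and rows downward; lengths in mm; the calibration is good to about 2 mm. A picture is of the moment at which its call begins. camera_info takes no time and is no camera call.
- job_done(): hands the job in, once; it reports no verdict.
The state is a dict: "time": time; "joint_pos": joint angles; "dq": joint speeds; "effort": joint torques, N m; "tcp_pos": TCP position; "eef_rot": TCP orientation; "ft_force": force on the tool from outside, world axes, zero at the start; "torque": the same for the moment, N m; "grip_width": finger opening in mm.
Only numpy, scipy, OpenCV 4.12 (cv2) and the standard library are available. Lean on these libraries where they do the work, as an engineer would, in place of code of your own. Each camera call takes 0.05 s, during which the arm holds its last target.

### The job

Pick up the scoop by its handle, tip its three steel grinding balls into the dispenser's funnel while the spring-loaded gate is still shut, and set the empty scoop down flat on the bench. Then pull the gate's upright post out towards the robot until the gate's pointer is level with the index clip on the rail, so that all the balls drop into the jar below, and finish while still holding the gate there against its spring. Leave the jar and everything else on the bench where they stand.

Things in the scene. Friction and masses are not known exactly. Their poses are not given: they have to be found in the camera images.
- scoop_grip (a point): Centre of the scoop's handle, 31 mm above the scoop's underside, which lies on the bench. x runs from handle to open mouth, y across, z up. Grey straight handle bar 14 mm wide (y), 22 mm high, from 57 mm behind this point to 37 mm ahead, foot at its rear end. Then the steel pan: 62 mm wide, 84 mm long, walls 28 mm high on three sides. 0.14 kg
- scoop_lip (a point): Middle of the edge of the scoop's open mouth, 121 mm ahead of scoop_grip (x) and 19 mm lower. The pan's floor is flat and its last 22 mm ramp up at 24 degrees to this lip, so balls stay in a level scoop and roll out once the mouth is dipped by more than about 30 degrees (45 to 50 empties it)
- ball1_center (a point): Centre of a steel grinding ball, 16 mm in diameter, 17 g; starts loose in the scoop's pan
- ball2_center (a point): A second, identical ball
- ball3_center (a point): A third, identical ball
- funnel_mouth (a point): Centre of the steel funnel's round mouth, at its rim, 152 mm above the bench; axes of the dispenser: -x is the way the gate pulls out (roughly to the robot), z up. 98 mm wide inside (104 outside), straight for 20 mm, then a cone to a neck 38 mm wide inside that ends just above the gate, 72 mm below the mouth. Fixed. Two guide rails 60 mm apart, top 78 mm above the bench, run out under the post
- pull_grip (a point): Centre of the gate's upright black pull post, the place to hold it: round, 16 mm in diameter, from 79 to 126 mm above the bench, this point at 104 mm. It stands on the gate's flat steel blade (44 mm wide, top at 79 mm), 135 mm from the funnel's axis when shut, and moves with the gate along the dispenser's -x axis
- pull_pointer (a point): Tip of the small dark pointer on the gate's blade, beside the post on its +y side (35 mm from the post's axis, at the post's own x); moves with the gate
- index_clip: Dark index line on the black clip on the +y guide rail, 79 mm above the bench: the mark, which does not move. Axes as the dispenser's. Its place along the rail differs each time: 43 to 55 mm out from the pointer's shut position. The clip reaches no higher than 82 mm above the bench
- gate (a joint): How far the gate is pulled out, m: 0 shut, 0.080 at its stop; it opens along the dispenser's -x axis. A spring pulls it shut with 5 N when shut, rising to about 12 N at the marks, and it snaps back when let go. The neck is fully open from 0.041
- jar: Open steel jar standing under the funnel on the dispenser's base plate (10 mm thick): 68 mm outside diameter at the mouth, a little narrower at the foot, 52 mm high, origin at the centre of its underside
- tip_rack: Bystander: pink rack with round holes, 85 x 125 x 45 mm, origin at its underside
- reagent_bottle: Bystander: glass bottle, 66 mm in diameter, 130 mm high, origin at its underside
- petri_stack: Bystander: clear round dishes, 90 mm in diameter, 30 mm high, origin at the underside
- pipette: Bystander: white hand pipette lying down, about 210 mm long, 30 mm wide, 24 mm high, origin at the middle of its underside
- spare_jar: Bystander: closed steel jar, 60 mm in diameter, 55 mm high, origin at its underside
- marker: Bystander: black marker pen lying down, 120 mm long, 13 mm thick, origin at its underside
There are look-alikes about, which are no part of the job. What is shaped like the part that bears scoop_grip but blue or turquoise is not meant.

How it is judged:
By the outcome, as a careful person would: the job done as asked, in the order asked, and still so for the second after the job is handed in, while the arm keeps its last pose, push and grip.
It also fails if it takes over 61 s, if anything falls off the work surface, if the arm or the gripper's body presses on something with over 40 N, if the wrist force passes 120 N, or if a joint passes its speed limit or range.

## Working session

There is one attempt and no reset: what is moved stays moved. The work goes in short steps, Python scripts to look and compute and a tool call to move; the robot and the scene stay as the last step left them, time stands still between calls to the robot, and variables do not carry over. Pictures are saved under pics/ and viewed, and the job is handed in when it is done.

Besides the shell and the picture viewer there is one more tool, called after "Request:" in YAML: its name, and indented under it one key for each argument. jog_arm: Moves the arm, as the interface text tells. Its arguments: {"type":"object","properties":{"steps":{"type":"array"},"squeeze":{"type":"number"}},"required":["steps"]}

```bash
mkdir -p pics
python3 - <<'E'
from bench import *
import cv2
for n in ["scene","top"]:
    im=snapshot(n); cv2.imwrite(f"pics/{n}0.png",im); c=camera_info(n); print(n,c)
print(observe())
E
```

```text
scene {'fx': 360.67033460201674, 'fy': 360.67033460201674, 'cx': 255.0739906083113, 'cy': 191.25371671130083, 'D': array([0.02451233, 0.        , 0.        , 0.        , 0.        ]), 'rvec': array([ 1.97052456,  1.13029994, -0.59281906]), 'tvec': array([-310.57165276, -163.27599054, 1709.36064366])}
top {'fx': 413.59964633343816, 'fy': 413.59964633343816, 'cx': 261.5507250917456, 'cy': 188.17640671297352, 'D': array([0.01582745, 0.        , 0.        , 0.        , 0.        ]), 'rvec': array([ 2.15552932, -2.12482369,  0.20334841]), 'tvec': array([  32.11303286,  567.89552424, 1174.72180653])}
{'time': 0.1, 'joint_pos': array([ 9.65408292e-01,  2.59144860e-01,  2.08653655e-02,  1.33370122e+00,
       -1.23593012e-05,  1.41820428e+00]), 'dq': array([-0.0003472 , -0.00179224,  0.00215033, -0.00255245,  0.00077848,
        0.00027518]), 'effort': array([ 4.88409481e-03, -5.56691873e+01,  3.45071197e+01,  1.16460407e-02,
       -1.32284631e-04, -5.04266389e-07]), 'tcp_pos': array([240.48089938, 494.37464568, 230.73265845]), 'eef_rot': array([-2.13360607e-04,  2.24468855e-01,  9.74481084e-01, -5.52458561e-04]), 'ft_force': array([0.27870522, 0.13435944, 1.45927989]), 'torque': array([-0.01786593, -0.01742855, -0.0290374 ]), 'grip_width': 85.80448491483334}
```

View pics/scene0.png

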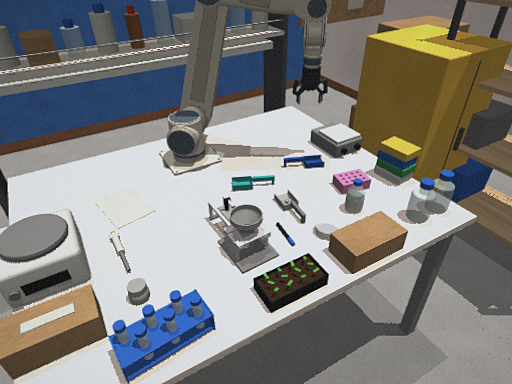

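View pics/top0.png

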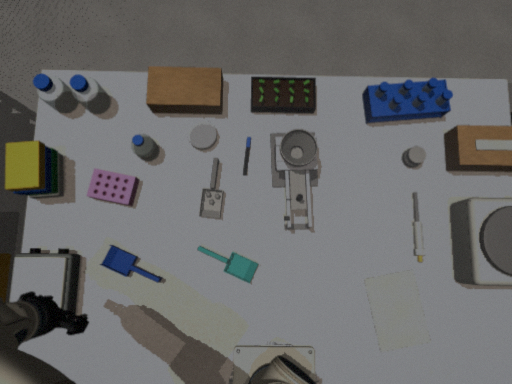

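The top view shows three scoop shapes: grey at about (213,190), turquoise at (230,262) and blue at (130,263). The task wants the grey one. The dispenser has its funnel at (299,148) and its post at (299,198). I'll check these in close crops.

Run:
```python
import cv2
t=cv2.imread("pics/top0.png"); s=cv2.imread("pics/scene0.png")
cv2.imwrite("pics/c1.png",cv2.resize(t[145:225,190:260],None,fx=7,fy=7,interpolation=cv2.INTER_CUBIC))
cv2.imwrite("pics/c2.png",cv2.resize(t[120:240,260:335],None,fx=5,fy=5,interpolation=cv2.INTER_CUBIC))
cv2.imwrite("pics/c3.png",cv2.resize(s[180:280,195:325],None,fx=6,fy=6,interpolation=cv2.INTER_CUBIC))
```

```text
(no output)
```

View pics/c1.png

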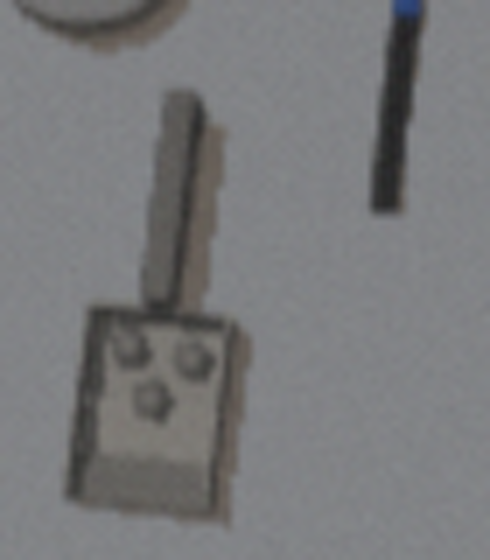

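View pics/c2.png

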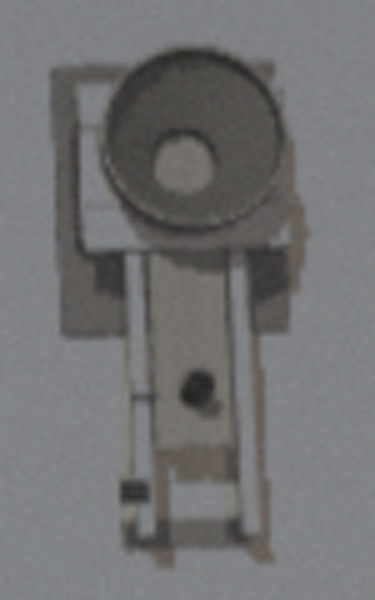

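View pics/c3.png

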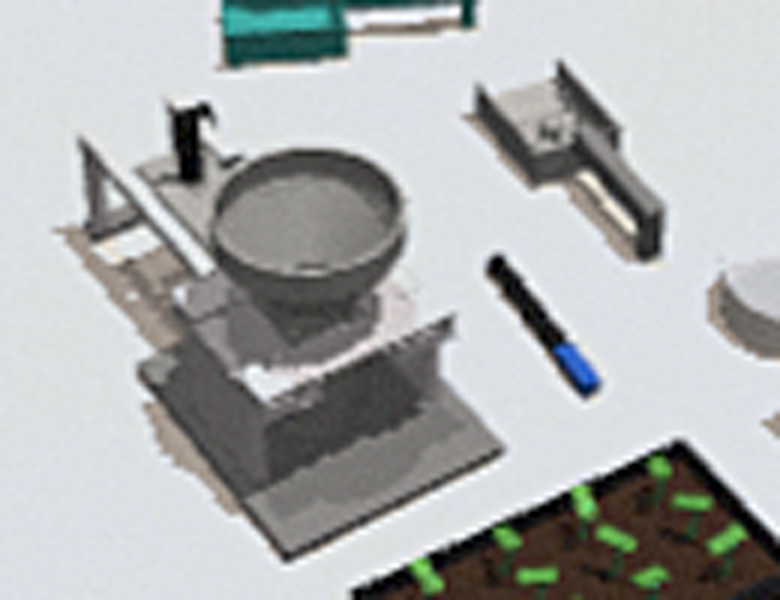

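```bash
cat > h.py <<'E'
import numpy as np, cv2
from bench import *
def ray(name,uv):
    c=camera_info(name)
    K=np.array([[c['fx'],0,c['cx']],[0,c['fy'],c['cy']],[0,0,1.]])
    R=cv2.Rodrigues(np.array(c['rvec']))[0]
    p=cv2.undistortPoints(np.array([[uv]],float),K,np.array(c['D']))[0,0]
    return -R.T@np.array(c['tvec']), R.T@np.array([p[0],p[1],1.])
def at_z(name,uv,z):
    o,d=ray(name,uv); return o+d*(z-o[2])/d[2]
def proj(name,P):
    c=camera_info(name)
    K=np.array([[c['fx'],0,c['cx']],[0,c['fy'],c['cy']],[0,0,1.]])
    return cv2.projectPoints(np.array(P,float).reshape(-1,1,3),np.array(c['rvec']),np.array(c['tvec']),K,np.array(c['D']))[0].reshape(-1,2)
def crop(name,im,x0,y0,x1,y1,f,out):
    cv2.imwrite(out,cv2.resize(im[y0:y1,x0:x1],None,fx=f,fy=f,interpolation=cv2.INTER_CUBIC))
E
python3 - <<'E'
from h import *
np.set_printoptions(precision=1,suppress=True)
def c(u,v,x0,y0,f): return (x0+(u+.5)/f-.5, y0+(v+.5)/f-.5)
for n,u,v,z in [("rear",183,93,42),("front",160,300,42),("lip",141,507,12),("lipL",70,497,12),("lipR",217,515,12),("panbackL",92,306,30),("panbackR",236,320,30)]:
    print(n,at_z("top",c(u,v,190,145,7),z))
for n,u,v,z in [("fun",194.5,138,152),("fl",103,138,152),("fr",286,138,152),("ft",194,46,152),("fb",194,231,152),("post",199,385,126),("postb",208,408,79),("ptrL",134,397,80),("ptrR",155,397,80),("clip",134,490,82),("clipT",134,480,82),("clipB",134,500,82),("railL",142,260,78),("railLb",148,535,78),("railR",237,260,78),("railRb",250,535,78)]:
    print(n,at_z("top",c(u,v,260,120,5),z))
P=at_z("top",c(194.5,138,260,120,5),152); print(proj("scene",P))
E
```

```text
rear [658.7 179.   42. ]
front [568.4 185.9  42. ]
lip [483.4 194.1  12. ]
lipL [487.2 224.6  12. ]
lipR [480.4 161.5  12. ]
panbackL [567.4 216.   30. ]
panbackR [562.3 154.4  30. ]
fun [665.6 -58.3 152. ]
fl [664.7  -7.8 152. ]
fr [ 666.5 -108.8  152. ]
ft [718.3 -58.1 152. ]
fb [613.1 -57.9 152. ]
post [532.  -63.2 126. ]
postb [526.  -73.6  79. ]
ptrL [531.5 -30.9  80. ]
ptrR [531.7 -43.   80. ]
clip [477.8 -30.9  82. ]
clipT [483.5 -30.9  82. ]
clipB [472.1 -30.9  82. ]
railL [612.4 -35.5  78. ]
railLb [452.7 -39.2  78. ]
railR [613.3 -90.9  78. ]
railRb [453.5 -97.3  78. ]
[[244.6 213.6]]
```

```bash
cat >> h.py <<'E'
from scipy.spatial.transform import Rotation as Ro
def Rof(q): return Ro.from_quat([q[1],q[2],q[3],q[0]])
def target(yaw_x, tilt=0):
    # tool z down, tool x at world angle yaw_x deg; tilt = dip of tool x (deg)
    c,s=np.cos(np.radians(yaw_x)),np.sin(np.radians(yaw_x))
    x=np.array([c,s,0]); z=np.array([0,0,-1.]); y=np.cross(z,x)
    return Ro.from_matrix(np.c_[x,y,z])*Ro.from_rotvec([0,-np.radians(tilt),0])
def delta(P,R,o=None):
    o=o or observe(); R0=Rof(o['eef_rot'])
    sh=R0.inv().apply(np.array(P)-o['tcp_pos'])/40
    rv=np.degrees((R0.inv()*R).as_rotvec())/5
    return np.r_[sh,rv]
E
python3 - <<'E'
from h import *
np.set_printoptions(precision=3,suppress=True)
R=target(175.1)
print(delta([603,184,150],R)); print(delta([603,184,12],R)); print(at_z("top",(204,137),30),at_z("top",(243.6,175),10),at_z("top",(249,138),10),at_z("top",(145,147),100))
E
```

```text
[-11.545  -3.01    2.02   -0.013  -0.004  -4.209]
[-11.545  -3.006   5.47   -0.013  -0.004  -4.209]
[726.52  217.933  30.   ] [614.124  95.146  10.   ] [731.948  80.69   10.   ] [672.588 375.997 100.   ]
```

Request:
jog_arm:
  steps:
    - [-1, -0.25, 0.1, 0, 0, -0.5, 1]
    - [-2, -0.5, 0.3, 0, 0, -1, 1]
    - [-3, -0.75, 0.5, 0, 0, -1.5, 0.7]
    - [-4, -1, 0.7, 0, 0, -2, 0.7]
    - [-5, -1.3, 0.8, 0, 0, -2.5, 0.7]
    - [-6, -1.6, 1, 0, 0, -3, 0.7]
    - [-7, -1.8, 1.2, 0, 0, -3.4, 0.7]
    - [-8, -2.1, 1.4, 0, 0, -3.8, 0.7]
    - [-9, -2.4, 1.6, 0, 0, -4.2, 0.7]
    - [-10, -2.6, 1.8, 0, 0, -4.2, 0.7]
    - [-11, -2.9, 2, 0, 0, -4.2, 0.7]
    - [-11.55, -3, 2, 0, 0, -4.2, 0.7]
  squeeze: 70

```text
time: 1.1
tcp_pos: [605.2, 181.4, 149.1]
eef_rot: [-0.001, 0.044, 0.999, -0.001]
ft_force: [0.2, 1.0, 0.1]
grip_width: 60.0
```

Run:
```python
from h import *
np.set_printoptions(precision=3,suppress=True)
o=observe(); print(o['tcp_pos'],o['joint_pos'],o['grip_width'],o['time'])
print(delta([603,184,12],target(175.1)))
im=snapshot("top"); crop("top",im,170,120,300,230,6,"pics/t1.png")
```

```text
[605.178 181.436 149.108] [ 0.159  0.431  0.07   1.212 -0.001  0.247] 59.99278130782155 1.1
[ 0.052  0.063  3.428 -0.013 -0.025 -0.031]
```

View pics/t1.png

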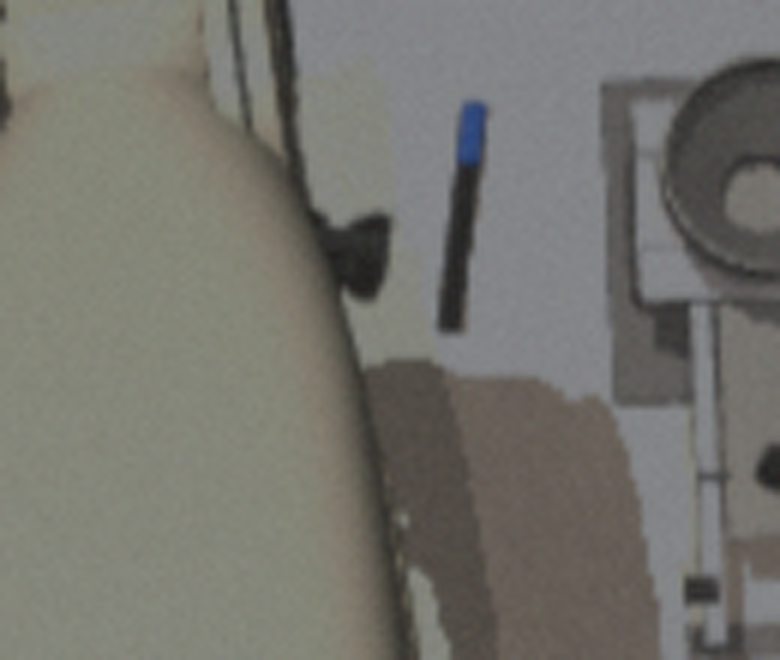

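The arm hides the scoop in the top view, as expected. The marker (465,215 in the crop) stays clear of the fingers. Next I descend in two parts.

Request:
jog_arm:
  steps:
    - [0, 0, 0.5, 0, 0, 0, 0.7]
    - [0, 0, 1, 0, 0, 0, 0.7]
    - [0, 0, 1.5, 0, 0, 0, 0.7]
    - [0, 0, 1.8, 0, 0, 0, 0.7]
    - [0, 0, 1.8, 0, 0, 0, 0.7]
    - [0, 0, 1.8, 0, 0, 0, 0.7]

```text
time: 1.65
tcp_pos: [603.1, 184.6, 78.8]
eef_rot: [-0.001, 0.043, 0.999, -0.0]
ft_force: [-0.3, 0.6, 0.7]
grip_width: 59.7
```

Run:
```python
from h import *
np.set_printoptions(precision=3,suppress=True)
o=observe(); print(o['tcp_pos'],o['joint_pos'],o['grip_width'],o['time'])
print(delta([603,184,12],target(175.1)))
im=snapshot("scene"); crop("scene",im,190,140,330,250,5.5,"pics/s1.png")
```

```text
[603.109 184.558  78.776] [ 0.164  0.472 -0.05   1.051  0.     0.25 ] 59.72943791166441 1.65
[-0.001 -0.013  1.669 -0.005 -0.019 -0.008]
```

View pics/s1.png

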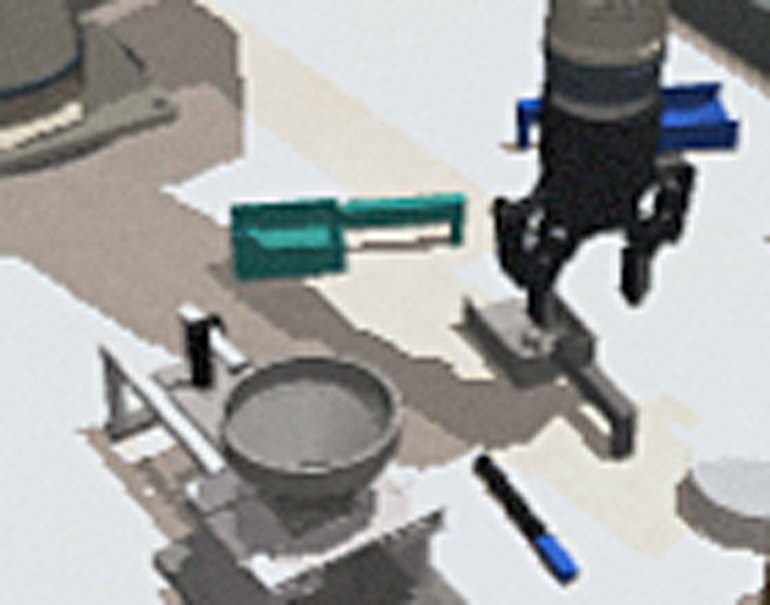

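The fingers straddle the grey handle (handle end at 620,440 in the crop). I'll descend and close.

Request:
jog_arm:
  steps:
    - [0, 0, 0.4, 0, 0, 0, 0.7]
    - [0, 0, 0.8, 0, 0, 0, 0.7]
    - [0, 0, 1.2, 0, 0, 0, 0.7]
    - [0, 0, 1.5, 0, 0, 0, 0.7]
    - [0, 0, 1.67, 0, 0, 0, 0.7]
    - [0, 0, 1.67, 0, 0, 0, 0.5]
    - [0, 0, 1.67, 0, 0, 0, 0.3]
    - [0, 0, 1.67, 0, 0, 0, 0]
    - [0, 0, 1.67, 0, 0, 0, 0]
    - [0, 0, 1.67, 0, 0, 0, 0]
    - [0, 0, 1.67, 0, 0, 0, 0]
    - [0, 0, 1.67, 0, 0, 0, 0]

```text
time: 2.7
tcp_pos: [604.3, 184.6, 13.9]
eef_rot: [0.001, 0.043, 0.999, 0.0]
ft_force: [-0.7, -0.8, 6.3]
grip_width: 13.0
```

Request:
jog_arm:
  steps:
    - [0, 0, 0, 0, 0, 0, 0]
    - [0, 0, 0, 0, 0, 0, 0]
    - [0, 0, 0, 0, 0, 0, 0]
    - [0, 0, 0, 0, 0, 0, 0]

```text
time: 3.03
tcp_pos: [604.4, 184.6, 13.9]
eef_rot: [0.001, 0.043, 0.999, 0.0]
ft_force: [-0.9, -1.3, 7.0]
grip_width: 12.9
```

Request:
jog_arm:
  steps:
    - [0, 0, -0.05, 0, 0, 0, 0]
    - [0, 0, -0.15, 0, 0, 0, 0]
    - [0, 0, -0.3, 0, 0, 0, 0]
    - [0, 0, -0.5, 0, 0, 0, 0]
    - [0, 0, -0.75, 0, 0, 0, 0]
    - [0, 0, -1.0, 0, 0, 0, 0]
    - [0, 0, -1.25, 0, 0, 0, 0]
    - [0, 0, -1.4, 0, 0, 0, 0]
    - [0, 0, -1.5, 0, 0, 0, 0]
    - [0, 0, -1.5, 0, 0, 0, 0]
    - [0, 0, -1.5, 0, 0, 0, 0]

```text
time: 3.95
tcp_pos: [603.5, 184.5, 72.5]
eef_rot: [0.0, 0.043, 0.999, 0.0]
ft_force: [-0.6, 0.3, -1.8]
grip_width: 12.8
```

Run:
```python
from h import *
np.set_printoptions(precision=3,suppress=True)
o=observe(); print(o['tcp_pos'],o['ft_force'],o['torque'],o['grip_width'],o['time'])
im=snapshot("scene"); crop("scene",im,200,100,340,210,5.5,"pics/s2.png")
```

```text
[603.521 184.524  72.524] [-0.576  0.279 -1.826] [ 0.015 -0.158  0.036] 12.797613593614118 3.95
```

View pics/s2.png

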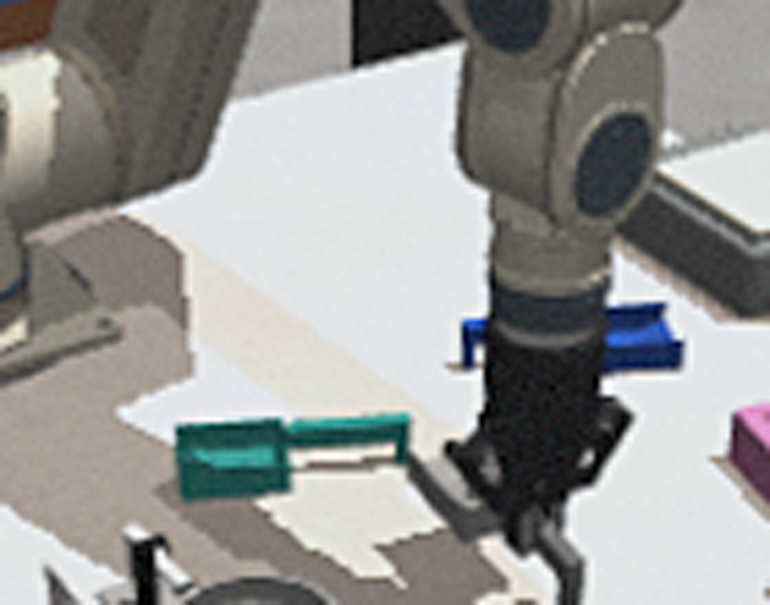

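The scoop is held level with a measured weight of 1.8 N, which fits the scoop plus three balls. Next is a gentle lift, then the carry.

Request:
jog_arm:
  steps:
    - [0, 0, -0.1, 0, 0, 0, 0]
    - [0, 0, -0.3, 0, 0, 0, 0]
    - [0, 0, -0.6, 0, 0, 0, 0]
    - [0, 0, -1.0, 0, 0, 0, 0]
    - [0, 0, -1.4, 0, 0, 0, 0]
    - [0, 0, -1.8, 0, 0, 0, 0]
    - [0, 0, -2.2, 0, 0, 0, 0]
    - [0, 0, -2.6, 0, 0, 0, 0]
    - [0, 0, -2.9, 0, 0, 0, 0]
    - [0, 0, -3.1, 0, 0, 0, 0]
    - [0, 0, -3.2, 0, 0, 0, 0]
    - [0, 0, -3.2, 0, 0, 0, 0]

```text
time: 5.0
tcp_pos: [603.8, 184.6, 201.3]
eef_rot: [0.001, 0.043, 0.999, 0.0]
ft_force: [0.4, -0.0, -1.7]
grip_width: 12.8
```

Run:
```python
from h import *
np.set_printoptions(precision=3,suppress=True)
o=observe(); print(o['tcp_pos'],o['joint_pos'],o['ft_force'],o['time'])
print(delta([740,-56,202],target(182)))
print(delta([603,-58,202],target(182)))
```

```text
[603.798 184.606 201.288] [0.164 0.407 0.166 1.328 0.    0.25 ] [ 0.38  -0.007 -1.741] 5.0
[-3.911 -5.699 -0.015  0.003  0.013 -1.389]
[-0.503 -6.044 -0.019  0.003  0.013 -1.389]
```

Request:
jog_arm:
  steps:
    - [-0.05, -0.06, 0, 0, 0, 0, 0]
    - [-0.15, -0.2, 0, 0, 0, -0.05, 0]
    - [-0.3, -0.43, 0, 0, 0, -0.1, 0]
    - [-0.5, -0.72, 0, 0, 0, -0.2, 0]
    - [-0.7, -1.03, 0, 0, 0, -0.3, 0]
    - [-0.93, -1.37, 0, 0, 0, -0.35, 0]
    - [-1.16, -1.7, 0, 0, 0, -0.45, 0]
    - [-1.4, -2.05, 0, 0, 0, -0.5, 0]
    - [-1.6, -2.33, 0, 0, 0, -0.55, 0]
    - [-1.78, -2.6, 0, 0, 0, -0.6, 0]
    - [-1.9, -2.78, 0, 0, 0, -0.65, 0]
    - [-1.95, -2.85, 0, 0, 0, -0.7, 0]

```text
time: 6.0
tcp_pos: [672.0, 62.7, 200.0]
eef_rot: [-0.0, 0.013, 1.0, -0.0]
ft_force: [0.1, -0.2, -1.2]
grip_width: 12.7
```

Run:
```python
from h import *
np.set_printoptions(precision=3,suppress=True)
o=observe(); print(o['tcp_pos'],o['joint_pos'],o['ft_force'],o['time'])
print(delta([740,-56,202],target(182)))
```

```text
[672.037  62.68  200.019] [-0.031  0.487  0.293  1.378 -0.    -0.005] [ 0.148 -0.2   -1.225] 6.0
[-1.776 -2.922 -0.05  -0.002 -0.006 -0.699]
```

Request:
jog_arm:
  steps:
    - [-0.05, -0.06, 0, 0, 0, 0, 0]
    - [-0.14, -0.2, 0, 0, 0, -0.05, 0]
    - [-0.28, -0.43, 0, 0, 0, -0.1, 0]
    - [-0.46, -0.72, 0, 0, 0, -0.2, 0]
    - [-0.65, -1.05, 0, 0, 0, -0.3, 0]
    - [-0.86, -1.4, 0, 0, 0, -0.35, 0]
    - [-1.07, -1.75, 0, 0, 0, -0.45, 0]
    - [-1.28, -2.1, 0, 0, 0, -0.5, 0]
    - [-1.47, -2.4, 0, 0, 0, -0.55, 0]
    - [-1.63, -2.65, 0, 0, 0, -0.6, 0]
    - [-1.74, -2.83, 0, 0, 0, -0.65, 0]
    - [-1.78, -2.9, 0, 0, 0, -0.7, 0]

```text
time: 7.0
tcp_pos: [740.3, -54.7, 200.1]
eef_rot: [-0.0, -0.018, 1.0, -0.0]
ft_force: [0.3, -0.3, -2.0]
grip_width: 12.7
```

Run:
```python
from h import *
np.set_printoptions(precision=3,suppress=True)
o=observe(); print(o['tcp_pos'],o['joint_pos'],o['ft_force'],o['time'])
R=target(182)
F=np.array([665.6,-58.3]); d=np.array([np.cos(np.radians(2)),np.sin(np.radians(2))])
def tcp(tilt,off,zl):
    R=target(182,tilt); lip=np.r_[F+d*off,zl]
    return lip-R.apply([121,0,1.9]),R
for t,off,zl in [(0,-45,198),(10,0,190),(20,18,175),(30,18,168),(40,20,165),(50,20,162)]:
    P,R=tcp(t,off,zl); print(t,P,delta(P,R))
im=snapshot("scene"); crop("scene",im,190,110,330,220,5.5,"pics/s3.png")
```

```text
[740.256 -54.7   200.079] [-0.187  0.617  0.524  1.478 -0.    -0.222] [ 0.339 -0.32  -1.956] 7.0
0 [741.554 -55.648 199.9  ] [-0.032 -0.025  0.004 -0.001 -0.003  0.009]
10 [784.359 -54.153 212.883] [-1.102 -0.026 -0.32  -0.    -2.003  0.009]
20 [796.573 -53.726 218.17 ] [-1.408 -0.026 -0.453  0.    -4.003  0.009]
30 [787.365 -54.048 230.145] [-1.177 -0.026 -0.752  0.001 -6.003  0.009]
40 [777.002 -54.41  244.233] [-0.918 -0.026 -1.104  0.002 -8.003  0.009]
50 [761.863 -54.938 255.913] [ -0.539  -0.025  -1.396   0.003 -10.003   0.008]
```

View pics/s3.png

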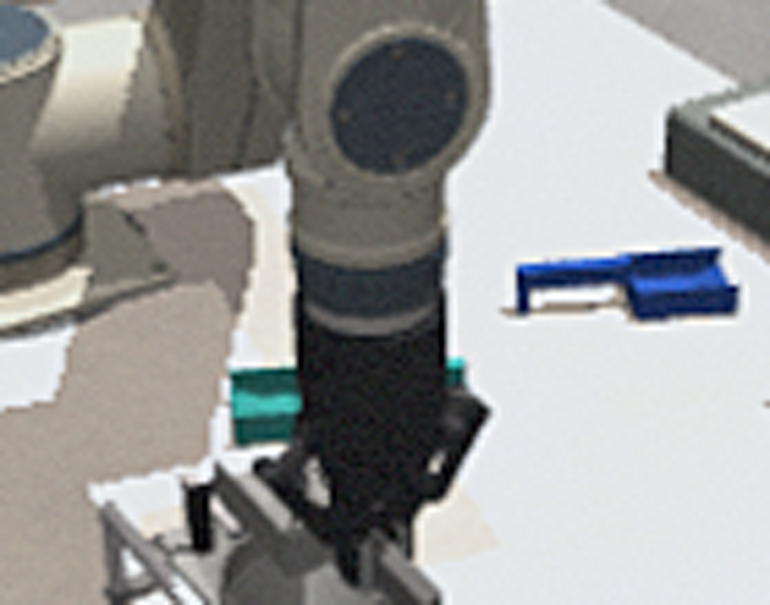

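Request:
jog_arm:
  steps:
    - [0, 0, -0.02, 0, -0.1, 0, 0]
    - [-0.05, 0, -0.04, 0, -0.25, 0, 0]
    - [-0.12, 0, -0.07, 0, -0.4, 0, 0]
    - [-0.22, 0, -0.1, 0, -0.6, 0, 0]
    - [-0.34, -0.01, -0.13, 0, -0.8, 0, 0]
    - [-0.48, -0.01, -0.16, 0, -1.0, 0, 0]
    - [-0.62, -0.02, -0.19, 0, -1.2, 0, 0]
    - [-0.76, -0.02, -0.22, 0, -1.4, 0, 0]
    - [-0.9, -0.02, -0.25, 0, -1.6, 0, 0]
    - [-1.0, -0.02, -0.28, 0, -1.8, 0, 0]
    - [-1.07, -0.02, -0.31, 0, -1.95, 0, 0]
    - [-1.1, -0.02, -0.32, 0, -2.0, 0, 0]

```text
time: 8.05
tcp_pos: [783.9, -52.7, 213.5]
eef_rot: [0.088, -0.018, 0.996, 0.002]
ft_force: [0.1, -0.1, -2.0]
grip_width: 13.0
```

```bash
cat >> h.py <<'E'
F=np.array([665.6,-58.3]); d=np.array([np.cos(np.radians(2)),np.sin(np.radians(2))])
def tcp(tilt,off,zl):
    R=target(182,tilt); lip=np.r_[F+d*off,zl]
    return lip-R.apply([121,0,1.9]),R
E
python3 - <<'E'
from h import *
np.set_printoptions(precision=3,suppress=True)
o=observe(); print(o['tcp_pos'],o['joint_pos'],o['ft_force'],o['time'])
for t,off,zl in [(15,10,182),(20,18,175),(25,18,170),(30,18,168),(40,20,165),(50,20,162)]:
    P,R=tcp(t,off,zl); print(t,P,delta(P,R,o))
E
```

```text
[783.92  -52.718 213.521] [-0.188  0.565  0.448  1.282  0.039 -0.221] [ 0.055 -0.093 -1.959] 8.05
15 [791.908 -53.889 215.152] [-0.203 -0.036 -0.005  0.002 -0.984  0.011]
20 [796.573 -53.726 218.17 ] [-0.331 -0.037 -0.059  0.003 -1.984  0.011]
25 [792.383 -53.873 222.859] [-0.248 -0.036 -0.193  0.003 -2.984  0.011]
30 [787.365 -54.048 230.145] [-0.156 -0.036 -0.394  0.004 -3.984  0.011]
40 [777.002 -54.41  244.233] [ 0.037 -0.036 -0.786  0.005 -5.984  0.011]
50 [761.863 -54.938 255.913] [ 0.359 -0.036 -1.14   0.006 -7.984  0.01 ]
```

Request:
jog_arm:
  steps:
    - [-0.04, -0.01, 0, 0, -0.2, 0, 0]
    - [-0.1, -0.02, 0, 0, -0.45, 0, 0]
    - [-0.16, -0.03, 0, 0, -0.7, 0, 0]
    - [-0.2, -0.03, -0.01, 0, -0.98, 0, 0]
    - [-0.24, -0.03, -0.02, 0, -1.25, 0, 0]
    - [-0.28, -0.03, -0.03, 0, -1.5, 0, 0]
    - [-0.31, -0.03, -0.045, 0, -1.75, 0, 0]
    - [-0.33, -0.03, -0.06, 0, -1.98, 0, 0]
    - [-0.31, -0.03, -0.09, 0, -2.25, 0, 0]
    - [-0.29, -0.03, -0.12, 0, -2.5, 0, 0]
    - [-0.27, -0.03, -0.16, 0, -2.75, 0, 0]
    - [-0.25, -0.03, -0.19, 0, -2.98, 0, 0]

```text
time: 9.05
tcp_pos: [792.0, -53.6, 222.6]
eef_rot: [0.216, -0.017, 0.976, 0.004]
ft_force: [-0.0, -1.2, -1.9]
grip_width: 12.9
```

Run:
```python
from h import *
np.set_printoptions(precision=3,suppress=True)
o=observe(); print(o['tcp_pos'],o['joint_pos'],o['ft_force'],o['time'])
R=Rof(o['eef_rot']); print("lip",o['tcp_pos']+R.apply([121,0,1.9]))
for t,off,zl in [(30,18,168),(35,19,166),(40,20,165),(45,20,164),(50,20,163)]:
    P,R=tcp(t,off,zl); print(t,P,delta(P,R,o))
im=snapshot("scene"); crop("scene",im,190,110,330,240,4.5,"pics/s4.png")
im=snapshot("top"); crop("top",im,230,100,350,220,5,"pics/t4.png")
```

```text
[791.972 -53.618 222.57 ] [-0.212  0.408  0.128  0.867  0.104 -0.225] [-0.022 -1.233 -1.871] 9.05
lip [683.134 -57.514 169.808]
30 [787.365 -54.048 230.145] [ 0.025 -0.007 -0.22   0.005 -1.01   0.009]
35 [782.556 -54.216 236.959] [ 0.062 -0.007 -0.426  0.005 -2.01   0.009]
40 [777.002 -54.41  244.233] [ 0.111 -0.006 -0.649  0.006 -3.01   0.008]
45 [769.753 -54.663 250.903] [ 0.205 -0.006 -0.877  0.006 -4.01   0.008]
50 [761.863 -54.938 256.913] [ 0.321 -0.006 -1.096  0.006 -5.01   0.008]
```

View pics/s4.png

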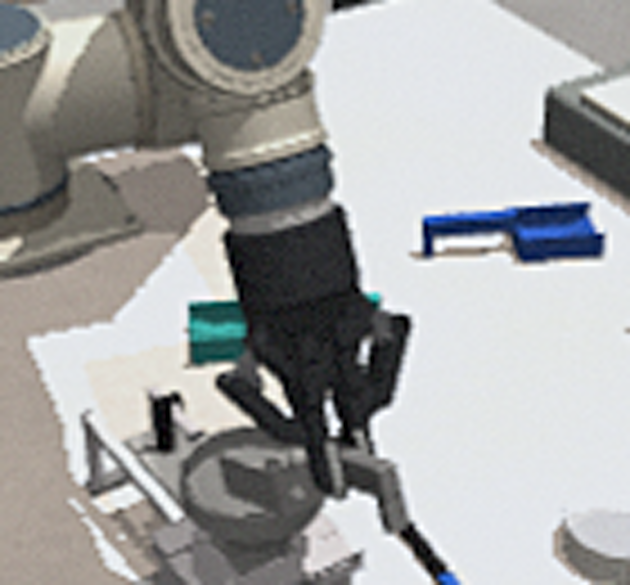

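View pics/t4.png

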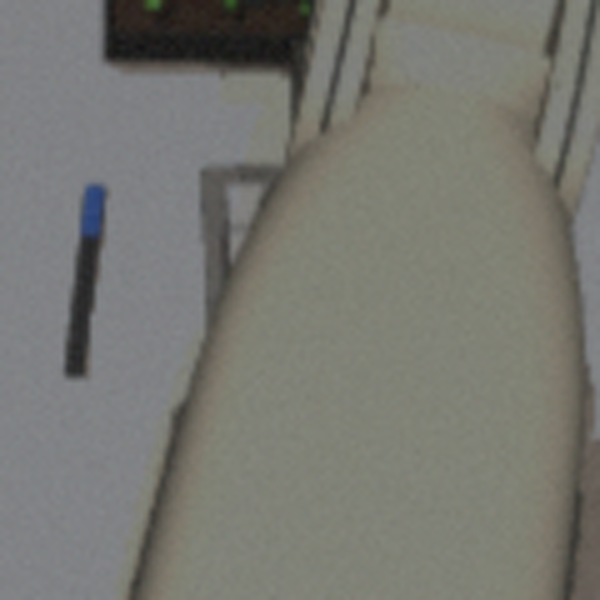

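Run:
```python
from h import *
o=observe(); R=Rof(o['eef_rot'])
for n,v in [("lip",[121,0,1.9]),("lip+y",[121,31,1.9]),("lip-y",[121,-31,1.9]),("top+y",[121,31,-20]),("top-y",[121,-31,-20]),("back-y",[37,-31,-20])]:
    print(n,((proj("scene",o['tcp_pos']+R.apply(v))[0]-[190,110]+.5)*4.5).round())
print(((proj("scene",[F[0],F[1],152])[0]-[190,110]+.5)*4.5).round())
```

```text
lip [260. 462.]
lip+y [299. 446.]
lip-y [220. 478.]
top+y [291. 416.]
top-y [212. 447.]
back-y [270. 468.]
[248. 468.]
```

Request:
jog_arm:
  steps:
    - [0.01, 0, -0.06, 0, -0.25, 0, 0]
    - [0.01, 0, -0.11, 0, -0.5, 0, 0]
    - [0.02, 0, -0.17, 0, -0.75, 0, 0]
    - [0.03, 0, -0.22, 0, -1.0, 0, 0]
    - [0.03, 0, -0.27, 0, -1.25, 0, 0]
    - [0.04, 0, -0.32, 0, -1.5, 0, 0]
    - [0.05, 0, -0.37, 0, -1.75, 0, 0]
    - [0.06, 0, -0.43, 0, -2.0, 0, 0]
    - [0.07, 0, -0.48, 0, -2.25, 0, 0]
    - [0.08, 0, -0.54, 0, -2.5, 0, 0]
    - [0.09, 0, -0.59, 0, -2.75, 0, 0]
    - [0.11, 0, -0.65, 0, -3.0, 0, 0]

```text
time: 10.15
tcp_pos: [777.4, -54.2, 244.3]
eef_rot: [0.341, -0.017, 0.94, 0.006]
ft_force: [0.7, 0.5, -1.5]
grip_width: 12.9
```

Run:
```python
from h import *
np.set_printoptions(precision=3,suppress=True)
o=observe(); print(o['tcp_pos'],o['joint_pos'],o['ft_force'],o['time'])
for t,off,zl in [(45,20,164),(50,20,163)]:
    P,R=tcp(t,off,zl); print(t,P,delta(P,R,o))
im=snapshot("scene"); crop("scene",im,210,170,300,240,8,"pics/s5.png")
```

```text
[777.4   -54.228 244.324] [-0.245  0.257 -0.184  0.452  0.179 -0.218] [ 0.653  0.524 -1.475] 10.15
45 [769.753 -54.663 250.903] [ 0.041 -0.004 -0.249  0.007 -1.016  0.007]
50 [761.863 -54.938 256.913] [ 0.096 -0.004 -0.491  0.007 -2.016  0.007]
```

View pics/s5.png

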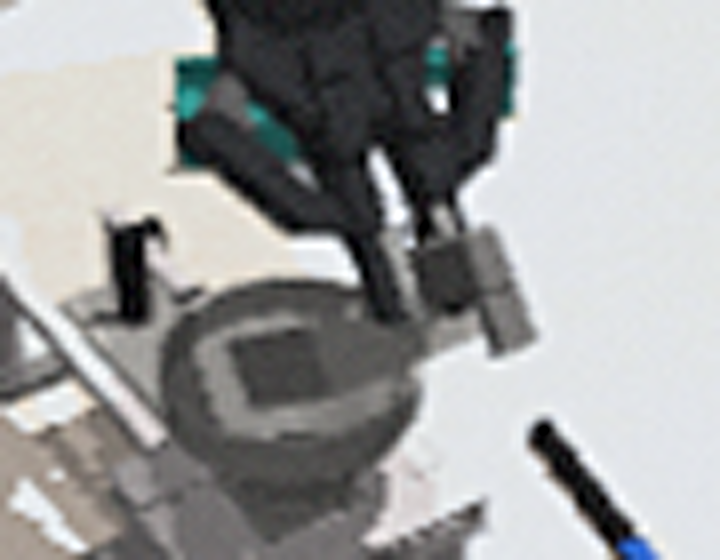

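Request:
jog_arm:
  steps:
    - [0.01, 0, -0.1, 0, -0.4, 0, 0]
    - [0.03, 0, -0.2, 0, -0.8, 0, 0]
    - [0.05, 0, -0.3, 0, -1.2, 0, 0]
    - [0.07, 0, -0.4, 0, -1.6, 0, 0]
    - [0.1, 0, -0.49, 0, -2.0, 0, 0]
    - [0.1, 0, -0.49, 0, -2.0, 0, 0]
    - [0.1, 0, -0.49, 0, -2.0, 0, 0]
    - [0.1, 0, -0.49, 0, -2.0, 0, 0]
    - [0.1, 0, -0.49, 0, -2.0, 0, 0]
    - [0.1, 0, -0.49, 0, -2.0, 0, 0]
    - [0.1, 0, -0.49, 0, -2.0, 0, 0]
    - [0.1, 0, -0.49, 0, -2.0, 0, 0]

```text
time: 11.2
tcp_pos: [761.9, -54.7, 256.7]
eef_rot: [0.422, -0.016, 0.907, 0.008]
ft_force: [0.8, -0.2, -1.5]
grip_width: 12.9
```

Run:
```python
from h import *
np.set_printoptions(precision=3,suppress=True)
o=observe(); print(o['tcp_pos'],o['joint_pos'],o['ft_force'],o['torque'],o['time'])
for t,off,zl in [(25,18,190),(0,-45,225)]:
    P,R=tcp(t,off,zl); print(t,P,delta(P,R,o))
P=[603.8,184.6,201];print(P,delta(P,target(175.1),o))
im=snapshot("scene"); crop("scene",im,210,170,300,240,8,"pics/s6.png")
```

```text
[761.909 -54.698 256.672] [-0.272  0.181 -0.386  0.157  0.234 -0.202] [ 0.833 -0.204 -1.49 ] [-0.023  0.917 -0.024] 11.2
25 [792.383 -53.873 242.859] [-0.227 -0.007  0.805  0.008  4.977  0.01 ]
0 [741.554 -55.648 226.9  ] [ 0.897 -0.005  0.09   0.005  9.977  0.012]
[603.8, 184.6, 201] [ 3.471  6.121 -1.96   0.606  9.965  1.304]
```

View pics/s6.png

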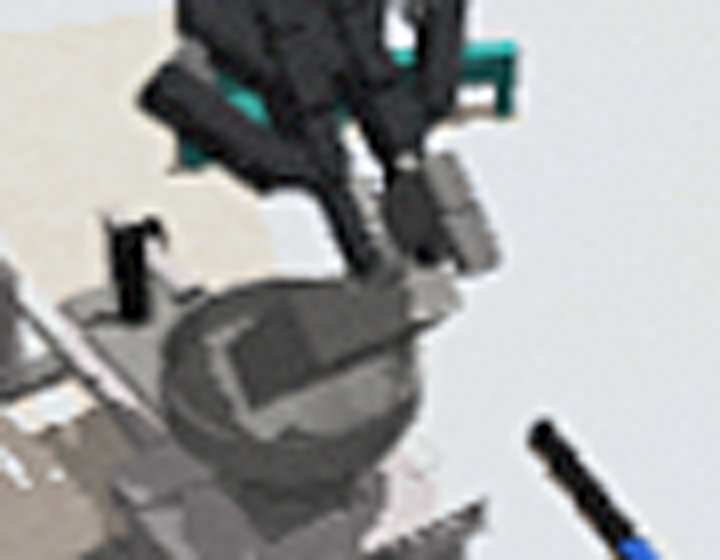

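Request:
jog_arm:
  steps:
    - [0, 0, -0.1, 0, 0, 0, 0]
    - [-0.05, 0, -0.1, 0, 0.5, 0, 0]
    - [-0.1, 0, 0.05, 0, 1.2, 0, 0]
    - [-0.15, 0, 0.2, 0, 2.0, 0, 0]
    - [-0.2, 0, 0.4, 0, 3.0, 0, 0]
    - [-0.22, 0, 0.6, 0, 4.0, 0, 0]
    - [-0.23, 0, 0.8, 0, 5.0, 0, 0]
    - [0.05, 0, 0.6, 0, 6.0, 0, 0]
    - [0.3, 0, 0.45, 0, 7.0, 0, 0]
    - [0.5, 0, 0.3, 0, 8.0, 0, 0]
    - [0.7, 0, 0.15, 0, 9.0, 0, 0]
    - [0.9, 0, 0.09, 0, 10.0, 0, 0]

```text
time: 12.25
tcp_pos: [740.8, -55.5, 228.7]
eef_rot: [-0.002, -0.018, 1.0, -0.0]
ft_force: [0.2, -0.8, -1.2]
grip_width: 12.8
```

Request:
jog_arm:
  steps:
    - [0, 0, 0, 0, 0, 0, 0]
    - [0, 0, 0, 0, 0, 0, 0]
    - [0, 0, 0, 0, 0, 0, 0]
    - [0, 0, 0, 0, 0, 0, 0]

```text
time: 12.58
tcp_pos: [741.3, -55.4, 227.9]
eef_rot: [0.001, -0.018, 1.0, -0.0]
ft_force: [-1.6, 0.2, -1.6]
grip_width: 13.0
```

Run:
```python
from h import *
np.set_printoptions(precision=3,suppress=True)
o=observe(); print(o['tcp_pos'],o['joint_pos'],o['ft_force'],o['torque'],o['time'])
P=[604,184.6,150];print(P,delta(P,target(175.1),o))
im=snapshot("scene"); crop("scene",im,190,130,320,230,6,"pics/s7.png")
```

```text
[741.257 -55.435 227.887] [-0.187  0.619  0.597  1.547  0.    -0.223] [-1.576  0.155 -1.582] [-0.027 -0.075  0.023] 12.5833
[604, 184.6, 150] [ 3.217  6.121  1.94  -0.002  0.019  1.391]
```

View pics/s7.png

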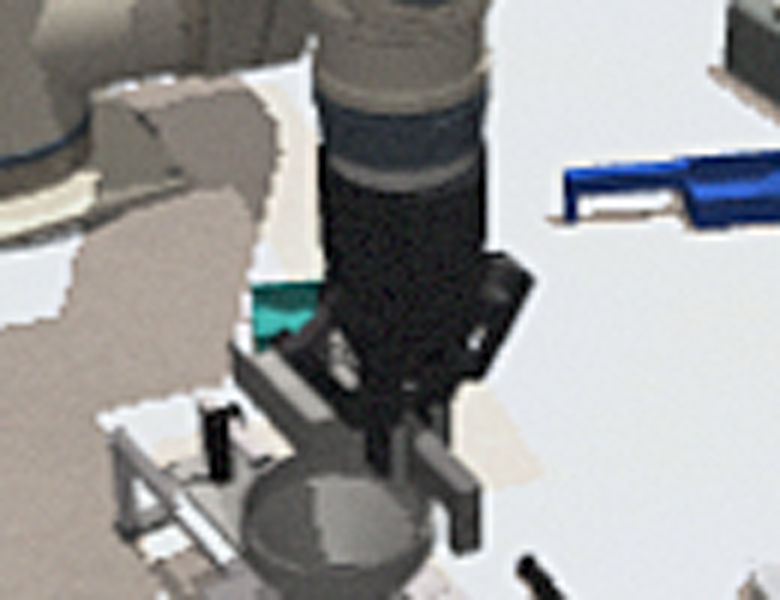

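Scoop level again and clear of the funnel. I'll carry it back to its original spot, which I know is free.

Request:
jog_arm:
  steps:
    - [0.1, 0.3, 0, 0, 0, 0.05, 0]
    - [0.3, 0.8, 0, 0, 0, 0.15, 0]
    - [0.6, 1.4, 0, 0, 0, 0.3, 0]
    - [0.95, 2, 0, 0, 0, 0.45, 0]
    - [1.3, 2.7, 0, 0, 0, 0.6, 0]
    - [1.7, 3.4, 0.1, 0, 0, 0.8, 0]
    - [2.1, 4.1, 0.4, 0, 0, 1.0, 0]
    - [2.5, 4.8, 0.8, 0, 0, 1.15, 0]
    - [2.8, 5.4, 1.2, 0, 0, 1.3, 0]
    - [3.1, 5.85, 1.6, 0, 0, 1.38, 0]
    - [3.2, 6.1, 1.9, 0, 0, 1.39, 0]
    - [3.22, 6.12, 1.94, 0, 0, 1.39, 0]

```text
time: 13.63
tcp_pos: [600.7, 187.0, 148.4]
eef_rot: [-0.002, 0.041, 0.999, 0.0]
ft_force: [0.2, -0.5, -1.4]
grip_width: 12.7
```

Run:
```python
from h import *
np.set_printoptions(precision=3,suppress=True)
o=observe(); print(o['tcp_pos'],o['joint_pos'],o['ft_force'],o['torque'],o['time'])
P=[604,184.6,14];print(P,delta(P,target(175.1),o))
im=snapshot("scene"); crop("scene",im,190,130,320,230,6,"pics/s8.png")
im=snapshot("top"); crop("top",im,260,120,340,240,5,"pics/t8.png")
```

```text
[600.677 187.042 148.425] [0.168 0.427 0.062 1.209 0.001 0.251] [ 0.175 -0.486 -1.395] [-0.008 -0.048  0.014] 13.6333
[604, 184.6, 14] [-0.099 -0.055  3.36   0.002 -0.037  0.032]
```

View pics/s8.png

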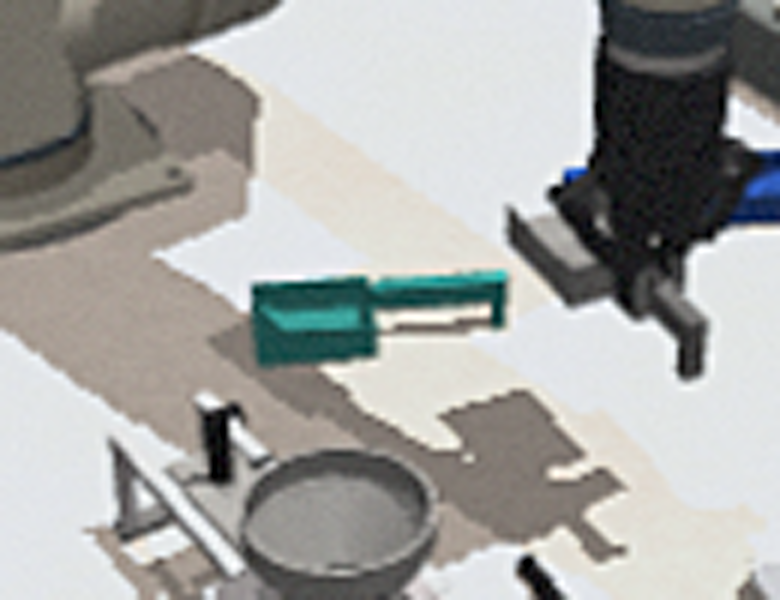

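View pics/t8.png

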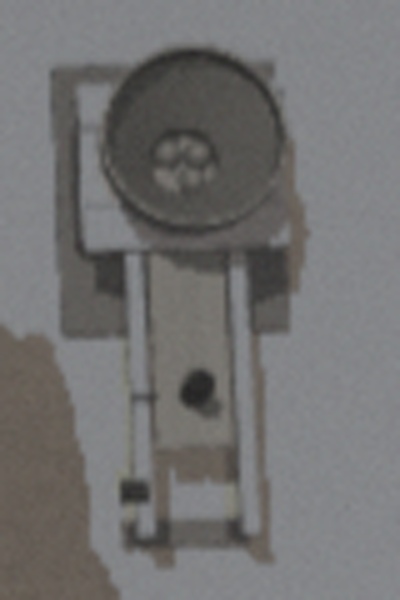

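The top crop shows all three balls in the funnel neck (about 185,160), and the scoop is down to its empty weight of 1.4 N. I'll lower it.

Request:
jog_arm:
  steps:
    - [0, 0, 0.3, 0, 0, 0, 0]
    - [0, 0, 0.8, 0, 0, 0, 0]
    - [0, 0, 1.3, 0, 0, 0, 0]
    - [0, 0, 1.8, 0, 0, 0, 0]
    - [0, 0, 2.2, 0, 0, 0, 0]
    - [0, 0, 2.5, 0, 0, 0, 0]
    - [0, 0, 2.7, 0, 0, 0, 0]
    - [0, 0, 2.8, 0, 0, 0, 0]
    - [0, 0, 2.8, 0, 0, 0, 0]
    - [0, 0, 2.8, 0, 0, 0, 0]

```text
time: 14.57
tcp_pos: [604.1, 184.3, 38.3]
eef_rot: [-0.0, 0.043, 0.999, 0.0]
ft_force: [0.3, -1.3, -1.9]
grip_width: 12.8
```

Run:
```python
from h import *
np.set_printoptions(precision=3,suppress=True)
o=observe(); print(o['tcp_pos'],o['ft_force'],o['torque'],o['time'])
P=[604,184.6,14];print(P,delta(P,target(175.1),o))
fr=[snapshot("top").astype(float) for _ in range(8)]
m=np.mean(fr,0); np.save("topmean.npy",m)
crop("top",np.clip(m*1.6,0,255).astype(np.uint8),276,185,316,240,10,"pics/t9.png")
```

```text
[604.13  184.292  38.348] [ 0.273 -1.259 -1.922] [ 0.008 -0.065 -0.073] 14.5667
[604, 184.6, 14] [ 0.004  0.007  0.609  0.001 -0.006 -0.004]
```

View pics/t9.png

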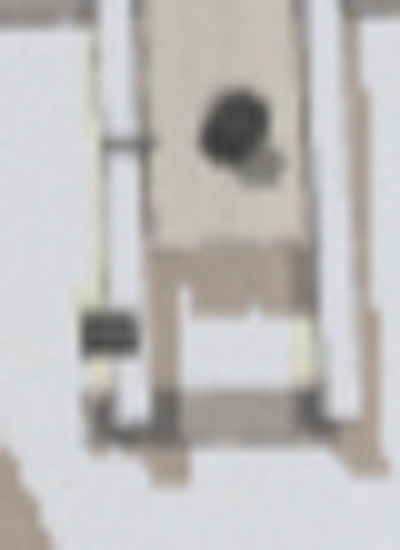

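Run:
```python
from h import *
np.set_printoptions(precision=0,suppress=True,linewidth=150)
m=np.load("topmean.npy").mean(2)
print("cols 283..291"); 
for r in range(194,226): print(r,m[r,283:293])
```

```text
cols 283..291
194 [136. 130. 118. 131. 135. 133. 110.  98. 115. 118.]
195 [136. 130. 118. 128. 134. 133. 110.  92. 113. 118.]
196 [135. 132. 121. 119. 133. 133. 113.  91. 113. 119.]
197 [136. 132. 129. 119. 131. 133. 119.  91. 112. 118.]
198 [136. 133. 129. 106. 115. 116. 104.  83. 101. 117.]
199 [136. 136. 129.  88.  88.  90.  81.  69.  93. 115.]
200 [136. 135. 129. 101. 114. 115. 103.  76. 110. 119.]
201 [135. 136. 130. 107. 129. 133. 122.  85. 114. 118.]
202 [136. 135. 129. 112. 132. 137. 130.  90. 114. 118.]
203 [136. 135. 130. 118. 133. 137. 131.  89. 114. 119.]
204 [136. 135. 130. 119. 132. 136. 132.  93. 115. 120.]
205 [136. 136. 128. 118. 133. 136. 131.  93. 110. 118.]
206 [136. 135. 131. 117. 133. 135. 132.  92. 102. 118.]
207 [136. 135. 130. 119. 133. 136. 132.  96. 101. 117.]
208 [137. 135. 131. 119. 133. 136. 133. 102. 104. 118.]
209 [135. 136. 131. 119. 134. 136. 134. 110. 104. 109.]
210 [136. 135. 130. 119. 133. 136. 135. 110.  92.  91.]
211 [137. 136. 129. 116. 133. 137. 134. 111.  97.  95.]
212 [136. 135. 129. 112. 132. 136. 133. 112.  97.  96.]
213 [134. 133. 128. 106. 131. 136. 134. 118.  99.  95.]
214 [132. 129. 126. 109. 131. 135. 133. 117.  99.  97.]
215 [129. 116. 113. 104. 118. 121. 124. 116. 100.  97.]
216 [126.  86.  75.  74.  77.  81. 100. 113. 101.  97.]
217 [127.  67.  53.  54.  55.  56.  79. 110. 101.  96.]
218 [128.  66.  55.  56.  58.  59.  72. 111. 102.  97.]
219 [130.  67.  49.  53.  51.  54.  69. 116. 102.  97.]
220 [131.  87.  85.  86.  83.  90.  99. 120. 101.  97.]
221 [134. 120. 124. 124. 118. 129. 132. 124. 102.  97.]
222 [135. 133. 129. 126. 119. 133. 135. 126. 101.  94.]
223 [134. 126. 121. 117. 114. 133. 136. 127.  95.  87.]
224 [132. 105. 103.  90. 100. 131. 136. 131.  84.  70.]
225 [132.  99.  84.  70.  96. 130. 136. 130.  81.  67.]
```

Request:
jog_arm:
  steps:
    - [0, 0, 0.2, 0, 0, 0, 0]
    - [0, 0, 0.4, 0, 0, 0, 0]
    - [0, 0, 0.5, 0, 0, 0, 0]
    - [0, 0, 0.57, 0, 0, 0, 0]
    - [0, 0, 0.61, 0, 0, 0, 0]
    - [0, 0, 0.62, 0, 0, 0, 0]
    - [0, 0, 0.62, 0, 0, 0, 0]
    - [0, 0, 0.62, 0, 0, 0, 0]

```text
time: 15.63
tcp_pos: [602.7, 184.5, 13.8]
eef_rot: [-0.001, 0.043, 0.999, -0.0]
ft_force: [-7.7, -0.5, 14.8]
grip_width: 12.5
```

Request:
jog_arm:
  steps:
    - [0, 0, -0.03, 0, 0, 0, 0]
    - [0, 0, -0.03, 0, 0, 0, 0]
    - [0, 0, -0.03, 0, 0, 0, 0.05]
    - [0, 0, -0.03, 0, 0, 0, 0.2]
    - [0, 0, -0.03, 0, 0, 0, 0.35]
    - [0, 0, -0.03, 0, 0, 0, 0.5]
    - [0, 0, -0.03, 0, 0, 0, 0.6]
    - [0, 0, -0.03, 0, 0, 0, 0.6]
    - [0, 0, -0.03, 0, 0, 0, 0.6]

```text
time: 16.38
tcp_pos: [603.4, 184.6, 13.8]
eef_rot: [-0.001, 0.043, 0.999, -0.0]
ft_force: [0.6, 0.4, 0.3]
grip_width: 50.9
```

Run:
```python
from h import *
np.set_printoptions(precision=2,suppress=True,linewidth=150)
o=observe(); print(o['tcp_pos'],o['grip_width'],o['ft_force'],o['time'])
print("cam",ray("top",(260,190))[0])
a=at_z("top",(287,199.08),80)
for z in (79,80,82):
    b=at_z("top",(287,217.92),z); print(z,(a-b)[:2],np.linalg.norm((a-b)[:2]), a-at_z("top",(287,215.6),z),a-at_z("top",(287,220.4),z))
```

```text
[603.43 184.55  13.78] 50.91996597299304 [0.6  0.39 0.28] 16.3833
cam [ 358.83   61.08 1253.4 ]
79 [54.09  0.19] 54.093314659013394 [47.46  0.18  1.  ] [61.17  0.21  1.  ]
80 [54.19  0.11] 54.19390157980775 [47.57  0.1   0.  ] [61.26  0.13  0.  ]
82 [54.4  -0.05] 54.395430594977555 [47.78 -0.06 -2.  ] [61.45 -0.03 -2.  ]
```

Request:
jog_arm:
  steps:
    - [0, 0, -0.2, 0, 0, 0, 0.7]
    - [0, 0, -0.5, 0, 0, 0, 0.7]
    - [0, 0, -1, 0, 0, 0, 0.7]
    - [0, 0, -1.8, 0, 0, 0, 0.7]
    - [0, 0, -2.6, 0, 0, 0, 0.7]
    - [0, 0, -3.4, 0, 0, 0, 0.7]
    - [0, 0, -4.2, 0, 0, 0, 0.7]
    - [0, 0, -4.5, 0, 0, 0, 0.7]
    - [0, 0, -4.5, 0, 0, 0, 0.7]

```text
time: 17.13
tcp_pos: [605.0, 184.8, 198.6]
eef_rot: [0.002, 0.043, 0.999, 0.001]
ft_force: [0.5, -0.8, 0.1]
grip_width: 59.9
```

Run:
```python
from h import *
np.set_printoptions(precision=3,suppress=True,linewidth=150)
o=observe(); print(o['tcp_pos'],o['joint_pos'],o['time'])
print(delta([531.3,-63,195],target(92),o))
im=snapshot("scene"); crop("scene",im,190,130,320,230,6,"pics/s10.png")
```

```text
[605.015 184.794 198.593] [0.164 0.407 0.159 1.318 0.    0.249] 17.1333
[ 1.308 -6.33   0.074  0.054  0.034 16.622]
```

View pics/s10.png

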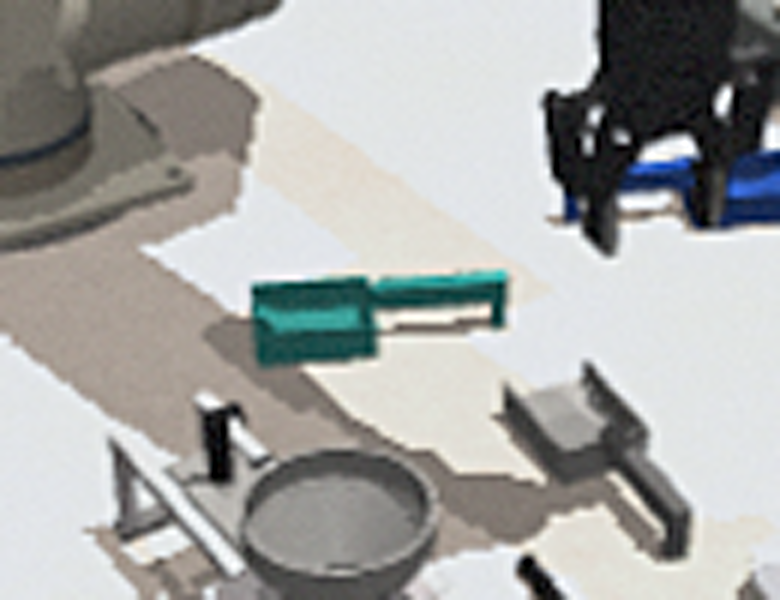

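The scoop sits flat and empty on the bench (pan 570,420 in the crop). Now to the post.

Request:
jog_arm:
  steps:
    - [0.1, -0.5, 0, 0, 0, 1.3, 0.7]
    - [0.2, -1, 0, 0, 0, 2.6, 0.7]
    - [0.3, -1.6, 0, 0, 0, 4, 0.7]
    - [0.5, -2.2, 0, 0, 0, 5.4, 0.7]
    - [0.6, -2.8, 0, 0, 0, 6.8, 0.7]
    - [0.7, -3.4, 0, 0, 0, 8.2, 0.7]
    - [0.8, -4, 0, 0, 0, 9.6, 0.7]
    - [0.9, -4.6, 0, 0, 0, 11, 0.7]
    - [1, -5.2, 0, 0, 0, 12.4, 0.7]
    - [1.1, -5.7, 0, 0, 0, 13.8, 0.7]
    - [1.25, -6.1, 0, 0, 0, 15.2, 0.7]
    - [1.31, -6.33, 0, 0, 0, 16.6, 0.7]

```text
time: 18.18
tcp_pos: [528.5, -64.7, 192.8]
eef_rot: [-0.002, 0.697, 0.717, -0.001]
ft_force: [0.4, -0.3, -0.7]
grip_width: 59.9
```

Request:
jog_arm:
  steps:
    - [0, 0, 0, 0, 0, 0, 0.7]
    - [0, 0, 0, 0, 0, 0, 0.7]
    - [0, 0, 0, 0, 0, 0, 0.7]

```text
time: 18.43
tcp_pos: [529.8, -62.7, 193.5]
eef_rot: [-0.001, 0.693, 0.721, -0.001]
ft_force: [0.7, 0.7, 0.0]
grip_width: 59.5
```

Run:
```python
from h import *
np.set_printoptions(precision=3,suppress=True,linewidth=150)
o=observe(); print(o['tcp_pos'],o['joint_pos'],o['time'])
print(delta([531.3,-63,140],target(92),o),delta([531.3,-63,86],target(92),o))
im=snapshot("scene"); crop("scene",im,190,100,320,230,4.5,"pics/s11.png")
im=snapshot("top"); crop("top",im,250,110,350,240,4.5,"pics/t11.png")
```

```text
[529.824 -62.739 193.478] [-0.275  0.246 -0.092  1.235 -0.     1.255] 18.4333
[-0.009  0.04   1.337 -0.03  -0.005  0.068] [-0.009  0.044  2.687 -0.03  -0.005  0.068]
```

View pics/s11.png

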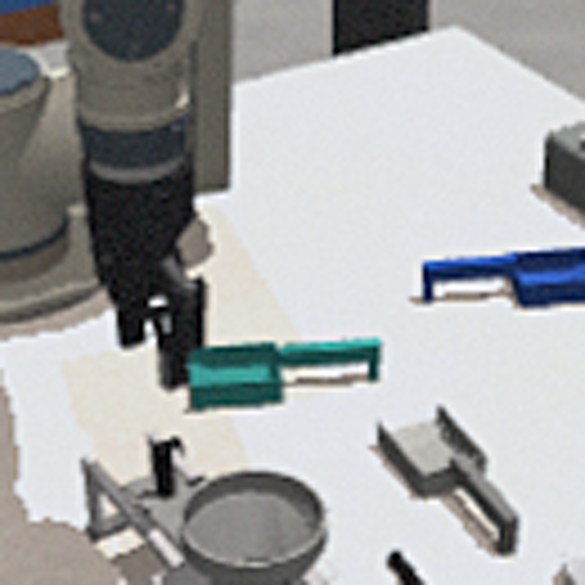

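View pics/t11.png

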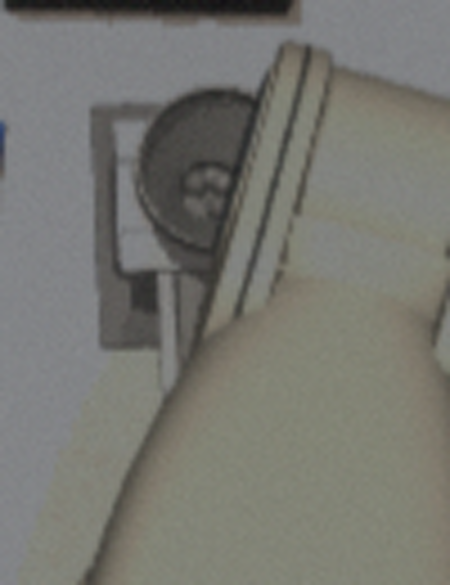

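Run:
```python
from h import *
for P in [(531.5,-28,80),(477.5,-31,80),(478,-30,82),(531.3,-63,126),(531.3,-63,79)]: print(P,proj("scene",P)[0])
im=cv2.imread("pics/scene0.png"); crop("scene",im,205,185,255,225,14,"pics/s12.png")
```

```text
(531.5, -28, 80) [234.74898502 205.53236199]
(477.5, -31, 80) [227.23060688 197.86281796]
(478, -30, 82) [227.50365815 197.41134482]
(531.3, -63, 126) [224.95557418 198.29899193]
(531.3, -63, 79) [225.84936174 208.94643409]
```

View pics/s12.png

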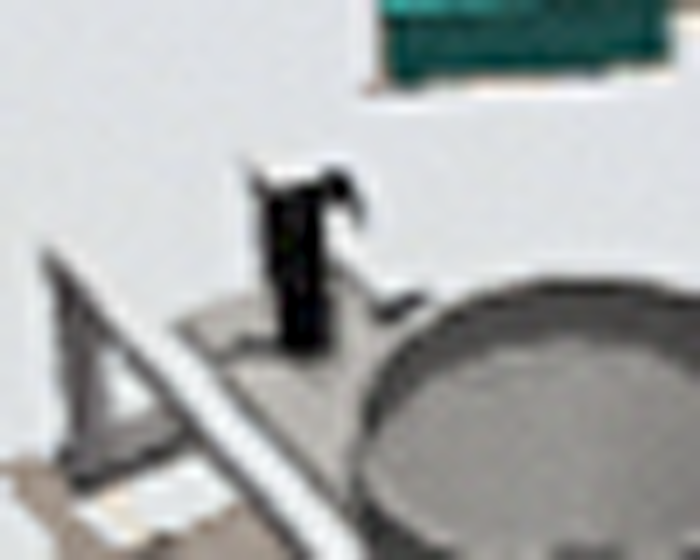

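Request:
jog_arm:
  steps:
    - [0, 0.02, 0.5, 0, 0, 0.05, 0.7]
    - [0, 0.04, 1, 0, 0, 0.07, 0.7]
    - [0, 0.04, 1.5, 0, 0, 0.07, 0.7]
    - [0, 0.04, 2, 0, 0, 0.07, 0.7]
    - [0, 0.04, 2.4, 0, 0, 0.07, 0.7]
    - [0, 0.04, 2.6, 0, 0, 0.07, 0.7]
    - [0, 0.04, 2.68, 0, 0, 0.07, 0.7]
    - [0, 0.04, 2.68, 0, 0, 0.07, 0.7]
    - [0, 0.04, 2.68, 0, 0, 0.07, 0.7]

```text
time: 19.28
tcp_pos: [531.8, -63.1, 87.5]
eef_rot: [-0.0, 0.696, 0.718, -0.0]
ft_force: [0.9, 0.1, 0.3]
grip_width: 59.5
```

Run:
```python
from h import *
np.set_printoptions(precision=3,suppress=True,linewidth=150)
o=observe(); print(o['tcp_pos'],o['ft_force'],o['time'])
print(delta([531.3,-63,86],target(92),o))
im=snapshot("scene"); crop("scene",im,195,160,270,220,9,"pics/s13.png")
```

```text
[531.822 -63.081  87.52 ] [0.95  0.127 0.258] 19.2833
[ 0.002 -0.013  0.038 -0.01   0.003 -0.039]
```

View pics/s13.png

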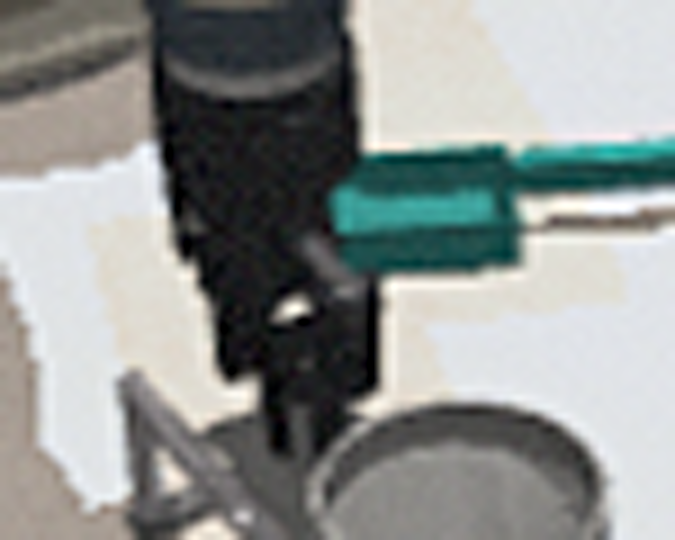

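Request:
jog_arm:
  steps:
    - [0, 0, 0.03, 0, 0, 0, 0.5]
    - [0, 0, 0.03, 0, 0, 0, 0.3]
    - [0, 0, 0.03, 0, 0, 0, 0]
    - [0, 0, 0.03, 0, 0, 0, 0]
    - [0, 0, 0.03, 0, 0, 0, 0]
    - [0, 0, 0.03, 0, 0, 0, 0]
    - [0, 0, 0.03, 0, 0, 0, 0]
    - [0, 0, 0.03, 0, 0, 0, 0]
    - [0, 0, 0.03, 0, 0, 0, 0]
  squeeze: 90

```text
time: 20.08
tcp_pos: [532.5, -63.2, 86.2]
eef_rot: [0.0, 0.696, 0.718, 0.0]
ft_force: [5.1, 1.0, 1.6]
grip_width: 14.1
```

Run:
```python
from h import *
np.set_printoptions(precision=3,suppress=True,linewidth=150)
o=observe(); print(o['tcp_pos'],o['ft_force'],o['grip_width'],o['time'])
t=o['tcp_pos']-np.array([*(d*20),0]); print("20mm:",delta(t,Rof(o['eef_rot']),o))
im=snapshot("scene"); crop("scene",im,195,160,270,220,9,"pics/s14.png")
```

```text
[532.474 -63.241  86.23 ] [5.059 0.988 1.566] 14.091146681026565 20.0833
20mm: [-0.002 -0.5   -0.     0.     0.     0.   ]
```

View pics/s14.png

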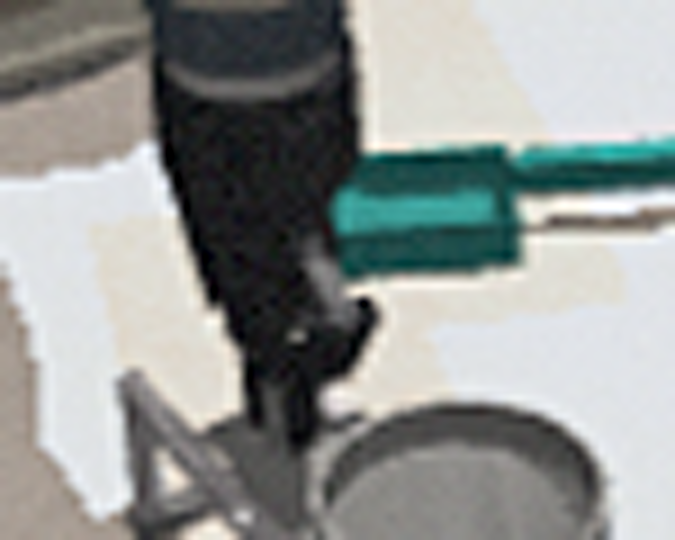

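The post is gripped (5 N of spring felt) and the pointer is visible at (345,415) in the crop. Now I pull.

Request:
jog_arm:
  steps:
    - [0, -0.1, 0, 0, 0, 0, 0]
    - [0, -0.2, 0, 0, 0, 0, 0]
    - [0, -0.35, 0, 0, 0, 0, 0]
    - [0, -0.5, 0, 0, 0, 0, 0]
    - [0, -0.65, 0, 0, 0, 0, 0]
    - [0, -0.8, 0, 0, 0, 0, 0]
    - [0, -0.95, 0, 0, 0, 0, 0]
    - [0, -1.1, 0, 0, 0, 0, 0]
    - [0, -1.2, 0, 0, 0, 0, 0]
    - [0, -1.25, 0, 0, 0, 0, 0]
    - [0, -1.25, 0, 0, 0, 0, 0]
    - [0, -1.25, 0, 0, 0, 0, 0]

```text
time: 21.13
tcp_pos: [483.7, -65.5, 86.3]
eef_rot: [0.001, 0.696, 0.718, 0.001]
ft_force: [12.3, -1.8, -5.5]
grip_width: 14.1
```

Run:
```python
from h import *
np.set_printoptions(precision=3,suppress=True,linewidth=150)
o=observe(); print(o['tcp_pos'],o['ft_force'],o['grip_width'],o['time'])
m=np.mean([snapshot("scene").astype(float) for _ in range(4)],0).astype(np.uint8)
crop("scene",m,195,160,270,220,9,"pics/s15.png");crop("scene",m,210,180,245,210,20,"pics/s15b.png")
im=snapshot("top"); crop("top",im,250,110,350,240,4.5,"pics/t15.png")
```

```text
[483.674 -65.487  86.264] [12.32  -1.829 -5.49 ] 14.080223373985508 21.1333
```

View pics/s15.png

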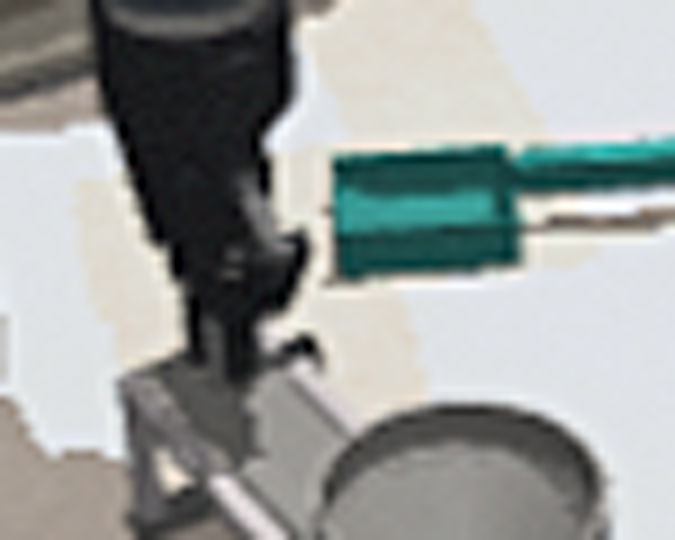

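View pics/s15b.png

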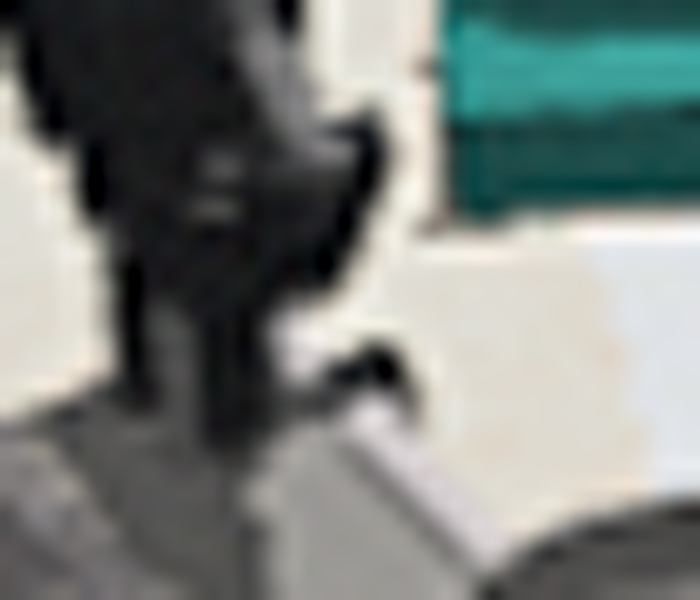

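View pics/t15.png

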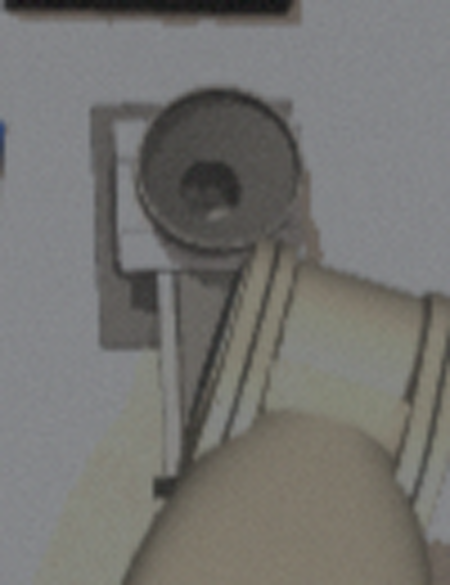

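Pulled about 49 mm. The pointer sits just short of the clip, near (335,395) in the 20x crop. The top view shows a light spot in the neck that I'll check afterwards. I'll pull another ~4 mm and look again.

Request:
jog_arm:
  steps:
    - [0, -0.03, 0, 0, 0, 0, 0]
    - [0, -0.06, 0, 0, 0, 0, 0]
    - [0, -0.09, 0, 0, 0, 0, 0]
    - [0, -0.11, 0, 0, 0, 0, 0]
    - [0, -0.11, 0, 0, 0, 0, 0]
    - [0, -0.11, 0, 0, 0, 0, 0]

```text
time: 21.88
tcp_pos: [479.5, -65.7, 86.3]
eef_rot: [0.002, 0.696, 0.718, 0.001]
ft_force: [12.1, -1.4, -5.2]
grip_width: 14.3
```

Run:
```python
from h import *
np.set_printoptions(precision=3,suppress=True,linewidth=150)
o=observe(); print(o['tcp_pos'],o['ft_force'],o['grip_width'],o['time'])
m=np.mean([snapshot("scene").astype(float) for _ in range(6)],0);np.save("sm.npy",m);m=m.astype(np.uint8)
crop("scene",m,210,180,245,210,20,"pics/s16b.png")
m=np.mean([snapshot("top").astype(float) for _ in range(6)],0);np.save("tm.npy",m); m=np.clip(m*1.5,0,255).astype(np.uint8)
crop("top",m,265,130,325,235,5.5,"pics/t16.png")
crop("top",m,280,205,300,230,20,"pics/t16b.png")
crop("top",m,285,135,315,165,16,"pics/t16c.png")
```

```text
[479.547 -65.702  86.3  ] [12.095 -1.433 -5.195] 14.259043159199464 21.8833
```

View pics/s16b.png

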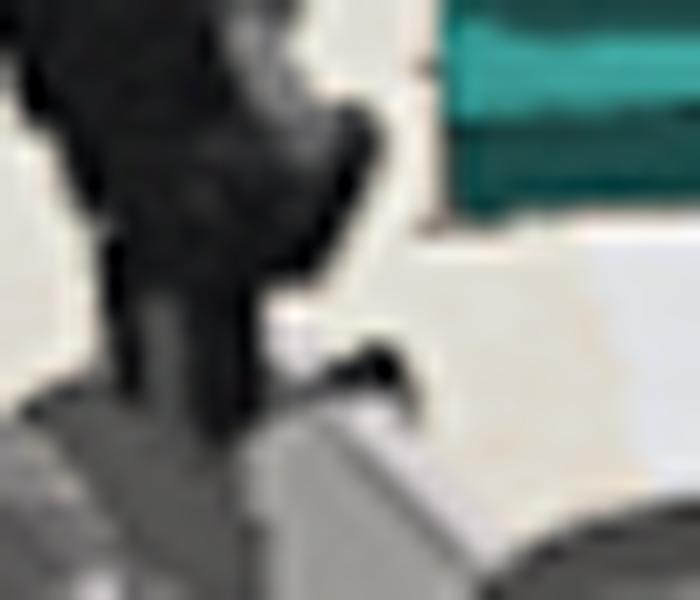

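View pics/t16b.png

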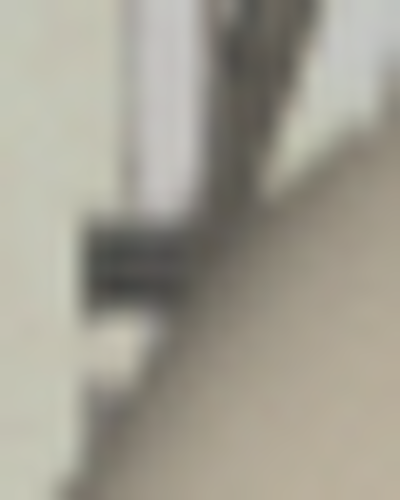

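View pics/t16c.png

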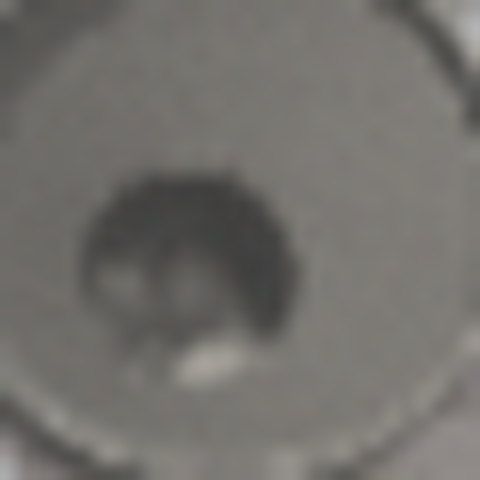

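```bash
cat > prof.py <<'E'
from h import *
np.set_printoptions(precision=0,suppress=True,linewidth=200)
n=np.array([-d[1],d[0]])
P0=np.array([531.4,-63.2])
def prof(im,name,off,gs,z=80):
    g=im.mean(2).astype(np.float32) if im.ndim==3 else im
    out=[]
    for gg in gs:
        xy=P0-d*gg+n*off; u,v=proj(name,[xy[0],xy[1],z])[0]
        out.append(cv2.remap(g,np.float32([[u]]),np.float32([[v]]),cv2.INTER_CUBIC)[0,0])
    return np.array(out)
E
python3 - <<'E'
from prof import *
gs=np.arange(-14,15,2)
s0=cv2.imread("pics/scene0.png"); sm=np.load("sm.npy"); t0=np.load("topmean.npy"); tm=np.load("tm.npy")
print("scene0 g",gs)
for off in (22,25,28,31,34,37): print(off,prof(s0,"scene",off,gs))
print("top0")
for off in (22,25,28,31,34,37): print(off,prof(t0,"top",off,gs))
gs=np.arange(36,72,2); print("now scene",gs)
for off in (18,20,22,25,28,31,34,37): print(off,prof(sm,"scene",off,gs))
print("before, scene0")
for off in (18,20,22,25,28,31,34,37): print(off,prof(s0,"scene",off,gs))
print("now top")
for off in (25,28,31,34,37,40): print(off,prof(tm,"top",off,gs))
print("top0")
for off in (25,28,31,34,37,40): print(off,prof(t0,"top",off,gs))
E
```

```text
scene0 g [-14 -12 -10  -8  -6  -4  -2   0   2   4   6   8  10  12  14]
22 [132. 160. 156. 125.  84.  66.  75.  95. 116. 138. 148. 146. 137. 135. 133.]
25 [116. 150. 154. 120.  73.  47.  59.  97. 136. 161. 169. 176. 177. 177. 178.]
28 [112. 151. 172. 159. 115.  75.  72. 108. 161. 200. 223. 231. 231. 229. 226.]
31 [ 96. 138. 179. 186. 144.  87.  62.  98. 162. 211. 244. 247. 236. 230. 232.]
34 [ 69. 100. 149. 172. 158. 124. 112. 135. 179. 222. 237. 236. 233. 229. 226.]
37 [ 50.  74. 118. 160. 181. 188. 184. 189. 204. 219. 225. 228. 230. 228. 225.]
top0
22 [94. 92. 92. 93. 90. 83. 72. 70. 77. 82. 88. 90. 89. 91. 93.]
25 [116. 116. 118. 123. 119. 106.  86.  86. 105. 118. 128. 130. 129. 128. 129.]
28 [136. 136. 136. 136. 130. 116.  94.  96. 119. 130. 137. 137. 137. 136. 136.]
31 [134. 132. 130. 130. 124. 112.  90.  94. 115. 125. 130. 131. 133. 133. 132.]
34 [125. 122. 118. 120. 118. 109.  98.  97. 105. 107. 110. 113. 117. 119. 119.]
37 [120. 122. 125. 129. 132. 133. 134. 135. 133. 133. 132. 131. 131. 131. 131.]
now scene [36 38 40 42 44 46 48 50 52 54 56 58 60 62 64 66 68 70]
18 [148. 150.
[... 1974 characters left out ...]
 99. 124. 127. 124. 113.  96.]
40 [127. 127. 127. 124. 117.  96.  72.  59.  54.  53.  53.  65.  92. 116. 124. 123. 112.  98.]
top0
25 [126. 128. 129. 128. 125. 118. 109. 101.  97.  96.  98. 108. 120. 128. 131. 132. 133. 136.]
28 [137. 137. 137. 136. 131. 111.  86.  68.  61.  60.  56.  75. 107. 133. 137. 137. 137. 137.]
31 [136. 136. 136. 134. 129. 104.  73.  57.  54.  56.  50.  68. 100. 124. 128. 127. 125. 122.]
34 [114. 110. 110. 113. 112.  95.  70.  57.  55.  55.  51.  69.  98. 121. 123. 119. 110.  96.]
37 [126. 124. 123. 122. 116.  95.  67.  54.  52.  52.  47.  69. 102. 126. 130. 126. 115.  98.]
40 [134. 134. 132. 128. 121.  99.  73.  59.  55.  54.  54.  68.  97. 122. 131. 130. 119. 105.]
```

Request:
jog_arm:
  steps:
    - [0, 0, 0, 0, 0, 0, 0]
    - [0, 0, 0, 0, 0, 0, 0]
    - [0, 0, 0, 0, 0, 0, 0]
    - [0, 0, 0, 0, 0, 0, 0]
    - [0, 0, 0, 0, 0, 0, 0]
    - [0, 0, 0, 0, 0, 0, 0]
    - [0, 0, 0, 0, 0, 0, 0]
    - [0, 0, 0, 0, 0, 0, 0]
    - [0, 0, 0, 0, 0, 0, 0]
    - [0, 0, 0, 0, 0, 0, 0]

```text
time: 23.32
tcp_pos: [479.6, -65.7, 86.3]
eef_rot: [0.002, 0.696, 0.718, 0.001]
ft_force: [12.6, -2.9, -4.8]
grip_width: 14.0
```

Run:
```python
from prof import *
o=observe(); print(np.round(o['tcp_pos'],2),o['ft_force'],o['grip_width'],o['time'])
m=np.mean([snapshot("scene").astype(float) for _ in range(3)],0)
gs=np.arange(44,58,1.)
for off in (22,25,28): print(off,prof(m,"scene",off,gs))
cv2.imwrite("pics/send.png",m.astype(np.uint8)); cv2.imwrite("pics/tend.png",snapshot("top"))
```

```text
[480. -66.  86.] [13. -3. -5.] 13.961747538402264 23.3167
22 [148. 142. 130. 117. 102.  93.  86.  85.  89.  96. 106. 113. 120. 124.]
25 [159. 145. 131. 114. 101.  88.  81.  83.  92. 105. 125. 143. 163. 177.]
28 [145. 128. 113.  97.  84.  72.  65.  62.  69.  82. 100. 124. 146. 169.]
```

View pics/send.png

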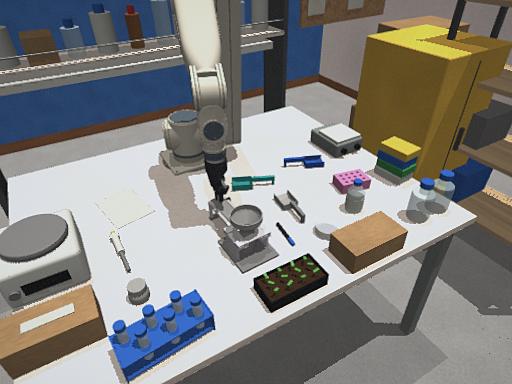

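View pics/tend.png

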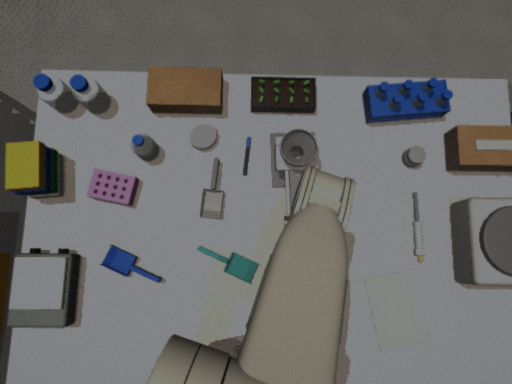

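The empty scoop lies flat at (213,190) in the top view, and every bystander is where it started. The gate is held steady with about 12 N on it. Handing in.

```bash
python3 -c "
from bench import *
print(job_done())"
```

```text
the job is handed in; nothing more can be done
None
```

The job is handed in at about 23.5 s of the 61 s. I poured the scoop's three balls into the funnel with the gate shut and set the scoop back on its original spot. Then I pulled the gate out to the index clip and was still holding it there when I handed in.

**Pour:** the top view showed all three balls in the neck before I pulled, and the scoop's felt weight fell from about 1.9 N to 1.4 N.

**Gate position:** it held steady for over a second with about 12 N of spring on the gripper.

| Measurement | Distance (mm) |
|---|---|
| Pointer's shut position to clip centre, top camera | 53.5–54 |
| Gate travel, scene camera | 53.7–54.3 |
| Gate travel, tool position | 53.0 |

The tool figure is lower probably because closing the gripper had already pulled the gate out a little, so I trust the match to about 1 mm.

**Not directly confirmed:**
- **Index line:** the dark line on the black clip could not be made out, so I aimed for the clip's centre.
- **Pointer tip:** the arm and the clip hid it at the end, so the match comes from measuring along the rail.
- **Balls in the jar:** after the pull the neck was open and dark, with ball-like shapes below, but I could not count all three.
- **Jar:** I could not check its position directly, as it was hidden under the funnel.

The bystanders looked unmoved in the last pictures, and the scoop lay flat and empty.

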